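Level the receiver slide and index the flask under the outlet

ROBOT

A 6-joint arm with a two-finger parallel gripper is mounted at the origin on the work surface. World frame = base frame: x ahead of the robot, y to its left, z up, the work surface at z = 0. Lengths are in m, angles in rad, forces in N, time in s.
With the tool pointing down it reaches from about 0.375 to 0.9 m from the base axis. Payload 3.1 kg.
Tool frame: the origin (TCP) lies at the centre of the arm's flange, where the gripper is bolted on; the fingertips stand 173 mm ahead of it and the grasp point (between the pads) lies 155 mm ahead of it; z points along the fingers, y is the line along which they close (so a half turn about z gives the same grasp; the last joint's range is limited). The gripper opens to 85 mm and grips with 20 to 120 N. Pads are 22 mm wide; open, the fingers measure 114 mm over their backs; the gripper's body (76 mm by 85 mm) begins 54 mm behind the grasp point. The pads swing forward as they close: fully open they stand 13 mm farther back than shut.
Start: joints at [-1.403, 0.527, 1.433, -0, 1.181, -0.178], TCP at [0.212, -0.588, 0.405] pointing down, gripper open.
Joint ranges: [-3.08, 3.08], [-0.75, 2.2], [0.22, 2.44], [-1.43, 4.57], [0, 2.65], [-2.85, 2.85]. Speed limits (rad/s): [2.79, 2.79, 3.14, 3.14, 3.14, 3.14].

INTERFACE

Orientations are given as a unit quaternion [x, y, z, w].
In Python, from station import * gives the robot as it stands.
- The arm moves only by the shell command python3 -m jog 'ROWS' [OPENING] [FORCE]. ROWS is a JSON object of lists of equal length, an entry for each row: "linear": the shift along the world's x, y, z in mm, a list of three; "turn": the turn about the world's z in units of 5 degrees (1.0 is 5 degrees). A call has 1 to 12 rows; each row shifts and turns the commanded pose from where the row before left it; what a row does not reach is not made up. A row lasts 1/8 s, in which the tool goes at most 62.5 mm and 10.7 degrees, less where a joint would pass 70% of its speed; a pose out of reach is approached as far as the arm can. A call is refused whole if a number of a shift passes 62.5 or a number of a turn 1, either way. A call with a gripper value outside its range is refused whole. OPENING is the opening, from 0 (shut) to 1 (fully open), set as the call begins (- or left out, the last holds). The fingers move at their own pace and stop on an object; FORCE is the grip in N (left out, the last holds). Time passes only in rows, so rows that do not move let the fingers close. It gives the time, the measured TCP pose, the force, the opening and the grip force at its end, in the units of the state.
- sense(): the state, without advancing time (a new reading comes with each control period).
- snapshot(name): name is "scene" or "top" or "wrist"; returns the picture (480x640x3 uint8, red, green, blue); there is no depth.
- get_calibration(name): a dict with "fx", "fy", "cx", "cy" (pixels), "dist_coeffs" ([k1, k2, p1, p2, k3] as OpenCV has them; the pictures are not rectified), "world_to_cam" (4x4, takes a point from world to camera coordinates). Camera axes: x right, y down, z forward; pixel columns grow to the right and rows downward; lengths in m; the calibration is good to about 2 mm. A picture is of the moment at which its call begins: read the wrist's pose just before it. get_calibration takes no time and is no camera call; for the wrist camera it gives the pose at the moment of the call.
- sign_off(): hands the job in; it is judged then, once.
The state is a dict: "t": time; "q": joint angles; "qd": joint speeds; "tau": joint torques, N m; "tcp_pos": TCP position; "tool_rot": TCP orientation; "force": force on the tool from outside, world axes, zero at the start; "ft_torque": the same for the moment, N m; "finger_gap": opening from 0.0 (shut) to 1.0 (fully open); "gripper_force": force on a finger pad.
Only numpy, scipy, OpenCV 4.12 (cv2) and the standard library are available. Lean on these libraries where they do the work, as an engineer would, in place of code of your own. Each camera call takes 0.05 s, during which the arm holds its last target. There are 200 camera calls.

TASK

Turn the levelling knob on the post at the end of the stand until the perforated rail sits level. Then pull the carriage's lock plunger up, slide the carriage one hole along the rail, away from the levelling knob, so that its flask comes under the glass outlet, and let the pin go fully home in that next hole. Finish while still gripping the plunger knob with the pin held home, and leave the other glassware and tools where they are.

Things in the scene. Friction and masses are not known exactly. Their poses are not given: they have to be found in the camera images.
- stand: Fixed grey stand, 500 mm long and 110 mm wide; origin on the table under the rail's pivot. Its own y axis runs along the rail (from the levelling-knob end to the carriage end), its x axis across it towards the side on which the flask hangs, z up. The rail is pivoted 60 mm above the table. The steel post of the levelling knob stands at y = -235 mm; the glass outlet hangs on a thin post at x = 210, y = 100 mm (top 214 mm above the table).
- rail (a joint): Tilt of the rail (aluminium bar 30 x 20 mm, 390 mm long, top 70 mm above the table when level) about its pivot, rad: 0 is level, positive means the carriage end is high. It always follows the levelling knob: tilt = 0.05 x knob angle, and stays where left.
- cam (a joint): Angle of the levelling knob, rad, counter-clockwise from above positive, range -1.7 to 1.7; 0 is rail level. Starts between 0.8 and 1.4. Stiff: 0.2 N m, stays where left. The knob's bar points along the stand's x axis (square to the rail) at 0.
- cam_grip (a point): Middle of the black bar grip of the levelling knob, 103 mm above the table: bar 50 mm long, 14 mm thick, 28 mm tall (89 to 117 mm above the table), on a 50 mm disc. The point's own x axis lies along the bar, y across it (the direction to pinch), z up the turning axis.
- carriage (a joint): Travel of the grey carriage (sleeve 46 x 70 x 36 mm round the rail, carrying a 75 mm conical flask in a holder 150 mm to the +x side of the stand) along the rail, m: 0 in the first hole, 0.040 in the next, further holes at 0.080 and 0.120 (not reached); grows away from the levelling knob. Locked by the pin (1.5 mm play either way) until the plunger is pulled; then it slides with about 2 N.
- plunger (a joint): Lift of the lock plunger, m: 0 is pin fully home, 0.016 fully pulled. The pin leaves its hole at 0.010. A spring pushes it down with 4.5 N (home) to 6.9 N (fully pulled). With the pin resting on the rail between two holes it reads 0.010 and drops in by itself at a hole.
- plunger_grip (a point): Middle of the black round plunger knob on top of the carriage: 26 mm diameter, 26 mm tall, this point 117 mm above the table with rail level and pin home. A 18 mm barrel is below it, carriage top 78 mm above the table; pinch the knob from above in any direction. z axis is the pull direction.
- next_hole (a point): Mouth of the next hole on the rail's upper face, 40 mm along the rail from the hole in which the pin starts (hole 10 mm wide).
- outlet_tip (a point): Tip of the fixed bent glass outlet, 146 mm above the table; the flask's mouth (125 mm above the table) comes under it at the next hole.
- stopper: Loose rubber stopper, 30 mm wide, 28 mm tall, on the table at the robot's side of the stand; bystander. Origin under its centre.
- vial: Loose amber vial, 28 mm wide, 50 mm tall, just beyond the stand; bystander. Origin under its centre.
- beaker: Loose small glass beaker, 52 mm wide, 60 mm tall, just beyond the stand; bystander. Origin under its centre.
- spatula: Loose steel spatula 160 mm long lying on the table at the robot's side of the stand; bystander.
- reagent: Loose amber reagent bottle, 72 mm wide, 150 mm tall, to the left; bystander. Origin under its centre.
- salt: Loose white jar, 70 mm wide, 90 mm tall, to the right; bystander. Origin under its centre.

How it is judged:
By the outcome, as a careful person would: the job done as asked, in the order asked, and still so for the second after the job is handed in, while the arm keeps its last pose, push and grip.
It also fails if it takes over 45 s, if anything falls off the work surface, if the arm or the gripper's body presses on something with over 40 N, if the wrist force passes 120 N, or if a joint passes its speed limit or range.

## Working session

There is one attempt and no reset: what is moved stays moved. The work goes in short steps, Python scripts to look and compute and a shell command to move; the robot and the scene stay as the last step left them, time stands still between calls to the robot, and variables do not carry over. Pictures are saved under pics/ and viewed, at most 10 in all, crops included, and the job is handed in when it is done.

```bash
mkdir -p pics; ls; python3 - <<'E'
from station import *
import cv2,numpy as np
for n in ("scene","top"):
    im=snapshot(n); cv2.imwrite(f"pics/{n}0.png",im[:,:,::-1])
    c=get_calibration(n); print(n,c)
s=sense(); print(s["t"],s["tcp_pos"],s["tool_rot"],s["finger_gap"])
E
```

```text
pics
scene {'fx': 459.9634066910019, 'fy': 459.9634066910019, 'cx': 321.43291044424154, 'cy': 246.96186205122132, 'dist_coeffs': array([-0.02251866,  0.        ,  0.        ,  0.        ,  0.        ]), 'world_to_cam': array([[ 0.28181728,  0.95940724,  0.01080562, -0.18210576],
       [ 0.67597551, -0.19054416, -0.71186378, -0.30087993],
       [-0.68090832,  0.20791984, -0.70223444,  1.52499038],
       [ 0.        ,  0.        ,  0.        ,  1.        ]])}
top {'fx': 554.8806821431674, 'fy': 554.8806821431674, 'cx': 319.31242467663026, 'cy': 246.7125703676157, 'dist_coeffs': array([-0.16927701,  0.        ,  0.        ,  0.        ,  0.        ]), 'world_to_cam': array([[-0.01209862, -0.99978451, -0.01686883,  0.02343034],
       [-0.99651253,  0.01344851, -0.08235237,  0.58544932],
       [ 0.08256148,  0.01581365, -0.9964605 ,  1.27481055],
       [ 0.        ,  0.        ,  0.        ,  1.        ]])}
0.1 [ 0.21182096 -0.58768843  0.40380023] [ 9.85088253e-01  1.72046886e-01  1.38160389e-05 -1.00135882e-03] 0.9995601448502824
```

View pics/top0.png

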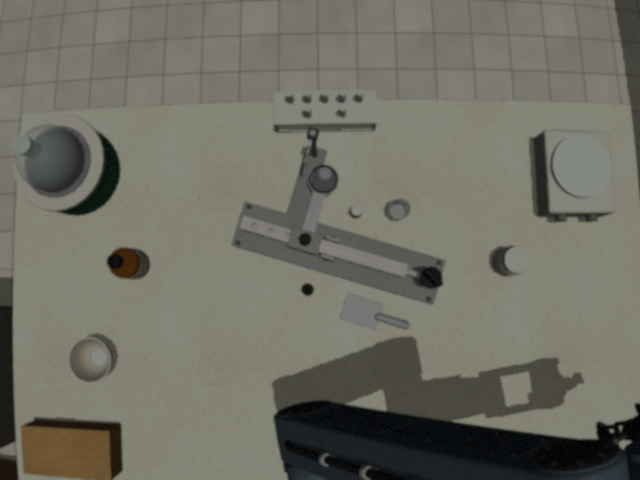

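View pics/scene0.png

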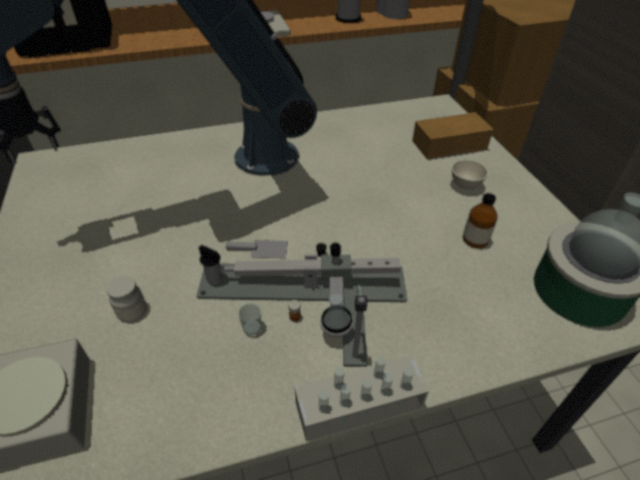

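The top view shows the cam knob at about (430,276), the plunger knob at (305,239), and stand screws at (248,206), (237,243), (441,262) and (430,300). The scene view shows the cam knob at about (209,255) and the plunger at (335,249).

```bash
cat > h.py <<'E'
from station import *
import cv2,numpy as np
def ray(c,uv):
    K=np.array([[c["fx"],0,c["cx"]],[0,c["fy"],c["cy"]],[0,0,1]])
    p=cv2.undistortPoints(np.array([[uv]],float),K,np.array(c["dist_coeffs"]))[0,0]
    T=np.array(c["world_to_cam"]);R=T[:3,:3]
    return -R.T@T[:3,3], R.T@np.array([p[0],p[1],1])
def plane(c,uv,z):
    o,d=ray(c,uv); return o+d*(z-o[2])/d[2]
def proj(c,P):
    K=np.array([[c["fx"],0,c["cx"]],[0,c["fy"],c["cy"]],[0,0,1]]);T=np.array(c["world_to_cam"])
    return cv2.projectPoints(np.array([P],float),cv2.Rodrigues(T[:3,:3])[0],T[:3,3],K,np.array(c["dist_coeffs"]))[0][0,0]
def dark(im,x0,y0,x1,y1,th=45):
    m=(im[y0:y1,x0:x1].max(2)<th).astype(np.uint8)
    n,l,st,ce=cv2.connectedComponentsWithStats(m)
    return [(st[i,4],ce[i]+[x0,y0],l==i) for i in range(1,n) if st[i,4]>15]
E
python3 - <<'E'
from h import *
im=cv2.imread("pics/top0.png")[:,:,::-1]; c=get_calibration("top")
for b in ((405,255,450,295),(290,225,320,252)):
    for th in (35,45,55):
        for a,ce,l in dark(im,*b,th):
            r=cv2.minAreaRect(np.argwhere(l)[:,::-1].astype(np.float32)); print(th,a,ce,plane(c,ce,.117).round(4),r)
for p in ((248,206),(237,243),(441,262),(430,300)): print(plane(c,p,.01).round(4))
a=np.array(im[185:310,225:450,::-1]); cv2.imwrite("pics/topc.png",cv2.resize(a,None,fx=3.5,fy=3.5,interpolation=cv2.INTER_CUBIC))
E
```

```text
35 348 [429.85057471 277.30747126] [ 0.5081 -0.2249  0.117 ] ((24.0, 22.5), (19.0, 22.0), 90.0)
45 396 [429.4469697  277.31313131] [ 0.5081 -0.224   0.117 ] ((24.0, 22.0), (24.0, 20.0), 0.0)
55 467 [428.10278373 276.88222698] [ 0.5091 -0.2211  0.117 ] ((22.0, 22.0), (20.0, 28.0), 90.0)
35 85 [304.36470588 238.97647059] [0.5954 0.0468 0.117 ] ((14.5, 14.0), (10.0, 9.0), 90.0)
45 98 [304.31632653 238.90816327] [0.5955 0.0469 0.117 ] ((14.0, 14.0), (10.0, 10.0), 90.0)
55 114 [304.40350877 239.        ] [0.5953 0.0467 0.117 ] ((14.500000953674316, 14.0), (10.60660171508789, 12.020814895629883), 45.0)
[0.6871 0.1859 0.01  ]
[0.5984 0.2123 0.01  ]
[ 0.5466 -0.2722  0.01  ]
[ 0.4572 -0.2436  0.01  ]
```

View pics/topc.png

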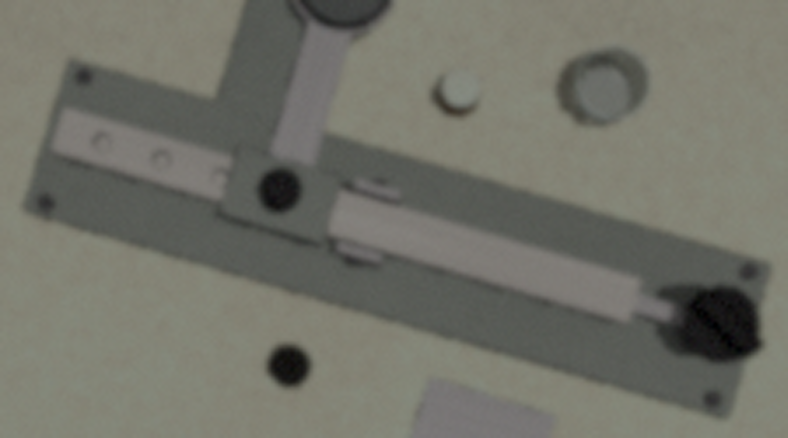

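The crop shows the bar of the cam knob running from about (690,300) to (760,345), which puts it near 57° in world. The stand yaw is about -17.4°. Next I move above the knob.

```bash
python3 -m jog '{"linear":[[37,45,0],[37,45,0],[37,45,0],[37,45,0],[37,45,0],[37,45,0],[37,46,0],[37,47,0],[0,0,0],[0,0,0]],"turn":[1,1,1,1,1,1,1,0.4,0,0]}' 1 30; python3 - <<'E'
from h import *
s=sense(); im=snapshot("wrist"); c=get_calibration("wrist"); print(s["t"],s["tcp_pos"],s["tool_rot"],c)
cv2.imwrite("pics/w1.png",im[:,:,::-1]); np.save("w1.npy",c,allow_pickle=True)
print(proj(c,[.508,-.225,.117]))
E
```

```text
t: 1.35
tcp_pos: [0.5077, -0.2249, 0.4044]
tool_rot: [0.879, 0.476, -0.0, -0.0]
force: [-0.3, -0.1, 0.0]
finger_gap: 1.001
gripper_force: 0.0
1.35 [ 0.50773189 -0.22486988  0.40435898] [ 8.79391265e-01  4.76099524e-01 -4.54275696e-04 -2.00294652e-04] {'fx': 388.4730028137283, 'fy': 388.4730028137283, 'cx': 317.0195404821358, 'cy': 249.02754067626748, 'dist_coeffs': array([-0.00210889,  0.        ,  0.        ,  0.        ,  0.        ]), 'world_to_cam': array([[ 8.36730444e-01, -5.47614378e-01,  8.10997991e-04,
        -5.48399292e-01],
       [-5.26924201e-01, -8.04711762e-01,  2.73477361e-01,
         5.07123055e-02],
       [-1.49107515e-01, -2.29254168e-01, -9.61878098e-01,
         4.01711720e-01],
       [ 0.00000000e+00,  0.00000000e+00,  0.00000000e+00,
         1.00000000e+00]])}
[316.97247798 243.29854952]
```

View pics/w1.png

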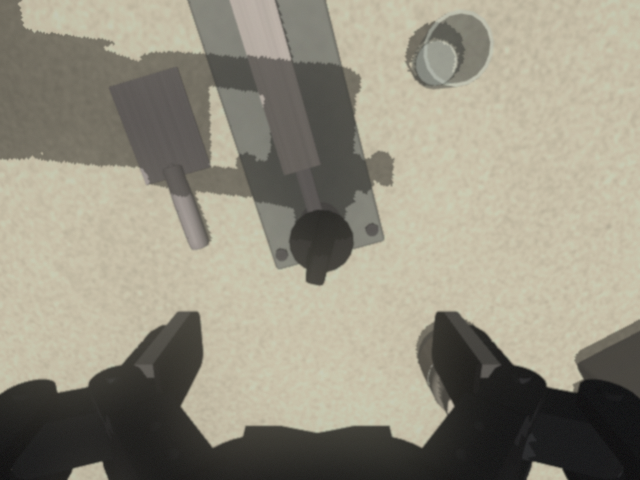

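The wrist view shows the disc centred near (321,241), with the bar end at (316,283). I'll stretch the dark range to see the bar's shape and measure it.

```bash
python3 - <<'E'
from h import *
im=cv2.imread("pics/w1.png"); a=im[190:300,270:390].astype(float)
cv2.imwrite("pics/w1c.png",cv2.resize(np.clip((a-15)*4,0,255).astype(np.uint8),None,fx=5,fy=5,interpolation=cv2.INTER_CUBIC))
E
```

```text
(no output)
```

View pics/w1c.png

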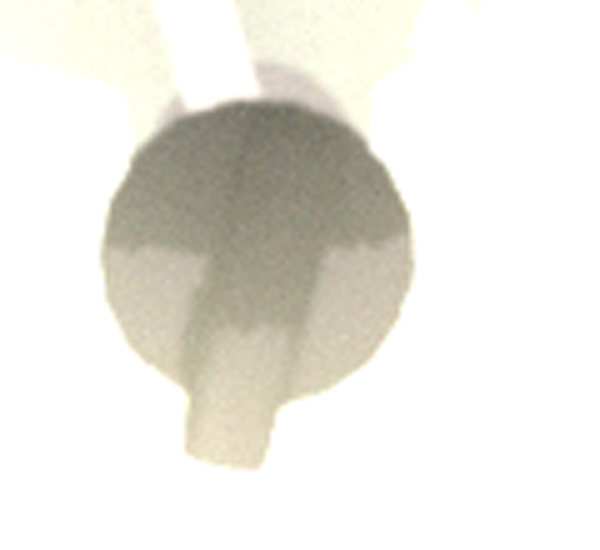

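```bash
python3 - <<'E'
from h import *
c=np.load("w1.npy",allow_pickle=True).item()
im=cv2.imread("pics/w1.png"); 
m=(im[190:300,270:390].max(2)<75).astype(np.uint8)
g=np.argwhere(m)[:,::-1]; print(len(g))
# disc edges: crop left 103,right 413 (row 255), top 100, lower arc ~ (290,403),(190,395)
pts=np.array([(103,255),(413,250),(255,100),(135,155),(378,155),(290,403),(160,370),(355,365)])/5+[270,190]
P=np.array([plane(c,p,.089)[:2] for p in pts])
A=np.c_[2*P,np.ones(len(P))]; s=np.linalg.lstsq(A,(P**2).sum(1),rcond=None)[0]
r=np.sqrt(s[2]+s[:2]@s[:2]); print("disc",s[:2],r)
e=[plane(c,np.array(p)/5+[270,190],.117)[:2] for p in ((187,452),(262,468))]
m=np.mean(e,0); d=s[:2]-m; print("end",e,np.linalg.norm(e[0]-e[1]),np.linalg.norm(d),"ang",np.degrees(np.arctan2(d[1],d[0])), "perp ang",np.degrees(np.arctan2(*(e[1]-e[0])[::-1])))
# rail edges at approx z .065 & stand edge
for a,b,z in (((235,0),(287,172),.06),((278,0),(319,166),.06),((191,0),(278,268),.01),((327,0),(383,240),.01)):
    A,B=plane(c,a,z),plane(c,b,z);v=A-B;print("axis",np.degrees(np.arctan2(v[1],v[0])))
E
```

```text
3351
disc [ 0.50769755 -0.23160262] 0.023608303307593875
end [array([ 0.48763646, -0.24385694]), array([ 0.49513173, -0.25162639])] 0.010795531144726117 0.02294771331808268 ang 44.69207084213059 perp ang -46.02902480599052
axis 72.7608389590788
axis 71.01014337510934
axis 72.46904387850934
axis 72.02212169885784
```

```bash
python3 -m jog '{"linear":[[0,-3,-30],[0,-3,-35],[0,0,-35],[0,0,-25],[0,0,-12],[0,0,0]],"turn":[-1,-1,-0.2,0,0,0]}' 0.6 30; python3 -m jog '{"linear":[[0,0,0],[0,0,0],[0,0,0],[0,0,0],[0,0,0],[0,0,0]],"turn":[0,0,0,0,0,0]}' 0 60;  python3 - <<'E'
from h import *
s=sense(); print(s["ft_torque"],s["t"]); im=snapshot("wrist")
cv2.imwrite("pics/w2.png",cv2.convertScaleAbs(im[:,:,::-1],alpha=1.8))
E
```

```text
t: 2.15
tcp_pos: [0.5073, -0.2319, 0.2672]
tool_rot: [0.922, 0.388, -0.0, -0.001]
force: [0.8, -0.7, -0.4]
finger_gap: 0.596
gripper_force: 0.0
t: 2.9
tcp_pos: [0.5077, -0.2307, 0.269]
tool_rot: [0.921, 0.39, -0.0, 0.0]
force: [-1.8, 1.8, 5.1]
finger_gap: 0.147
gripper_force: 58.8
[0.15867638 0.32060657 0.04109148] 2.9
```

View pics/w2.png

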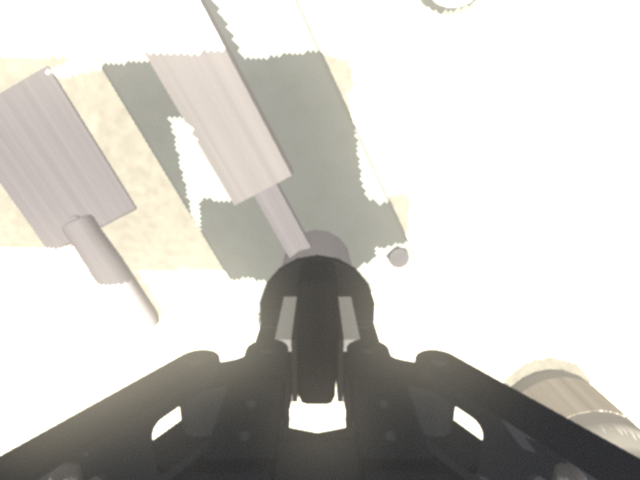

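Good grip: the bar is between the pads at (318,320). Now I turn it by -63.5°.

```bash
python3 -m jog '{"linear":[[0,0,1],[0,0,0],[0,0,0],[0,0,0],[0,0,0],[0,0,0]],"turn":[-1,-1,-1,-1,-1,-1]}'; python3 -m jog '{"linear":[[0,0,0],[0,0,0],[0,0,0],[0,0,0],[0,0,0],[0,0,0],[0,0,0],[0,0,0],[0,0,0]],"turn":[-1,-1,-1,-1,-1,-1,-0.7,0,0]}'; python3 - <<'E'
from h import *
s=sense(); q=s["tool_rot"];print(np.degrees(2*np.arctan2(q[1],q[0])),s["ft_torque"])
im=snapshot("wrist");c=get_calibration("wrist");np.save("w3.npy",c,allow_pickle=True)
cv2.imwrite("pics/w3.png",cv2.convertScaleAbs(im[:,:,::-1],alpha=1.5))
E
```

```text
t: 3.7
tcp_pos: [0.5081, -0.2313, 0.2691]
tool_rot: [0.991, 0.137, 0.0, 0.001]
force: [-0.6, -2.8, -2.2]
finger_gap: 0.152
gripper_force: 58.8
t: 4.82
tcp_pos: [0.508, -0.2322, 0.2691]
tool_rot: [0.988, -0.154, 0.001, 0.002]
force: [-1.8, -4.8, -3.0]
finger_gap: 0.143
gripper_force: 59.1
-17.67787867360267 [-0.81609165  0.19372817 -0.19504312]
```

View pics/w3.png

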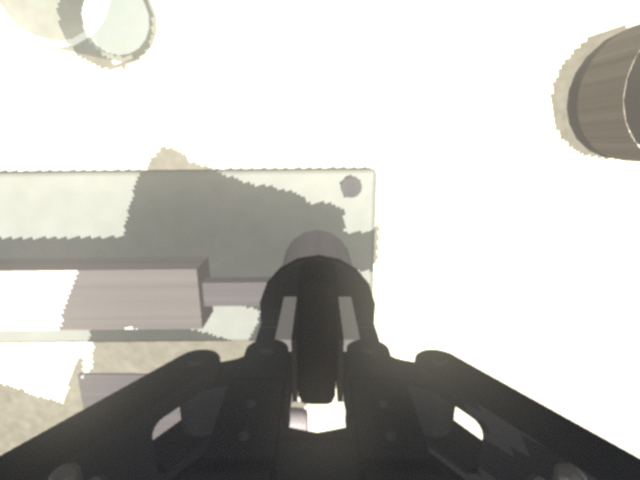

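The bar is parallel to the stand's end edge (x≈374), so the rail is level. I release and go above the plunger.

```bash
python3 -m jog '{"linear":[[0,0,0],[0,0,0],[0,0,0],[0,0,40],[0,0,50],[0,0,40]],"turn":[0,0,0,0,0,0]}' 0.8 60;python3 -m jog '{"linear":[[14,46,0],[14,46,0],[14,46,0],[15,47,0],[15,47,0],[15,47,0],[0,0,0],[0,0,0]],"turn":[0,0,0,0,0,0,0,0]}'; python3 - <<'E'
from h import *
im=snapshot("wrist");c=get_calibration("wrist");np.save("w4.npy",c,allow_pickle=True)
cv2.imwrite("pics/w4.png",im[:,:,::-1])
sc=snapshot("scene");cv2.imwrite("pics/s4.png",sc[:,:,::-1])
for a,ce,l in dark(im,200,100,440,310,50): print(a,ce,plane(c,ce,.13))
E
```

```text
t: 5.62
tcp_pos: [0.5079, -0.2307, 0.4007]
tool_rot: [0.988, -0.154, 0.001, 0.0]
force: [0.5, 0.3, 0.7]
finger_gap: 0.803
gripper_force: 0.0
t: 6.62
tcp_pos: [0.5945, 0.0481, 0.3986]
tool_rot: [0.988, -0.153, -0.0, 0.0]
force: [0.6, 0.5, -0.6]
finger_gap: 0.797
gripper_force: 0.0
178 [308.76404494 235.08426966] [0.6069181  0.04892355 0.13      ]
```

View pics/w4.png

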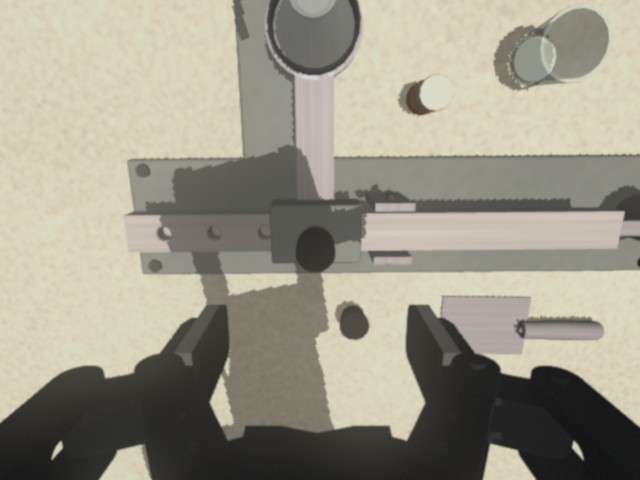

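The plunger knob is at about (315,249), spanning x 296–335 and y 227–272, on the carriage. The holes are visible at (264,232), (213,233) and (165,233). The rail looks level, but I'll check it numerically.

```bash
python3 - <<'E'
from h import *
c=np.load("w4.npy",allow_pickle=True).item()
im=cv2.imread("pics/w4.png")[:,:,::-1]
m=(im[215:285,280:350].max(2)<48).astype(np.uint8); m=cv2.morphologyEx(m,cv2.MORPH_OPEN,np.ones((5,5)))
n,l,st,ce=cv2.connectedComponentsWithStats(m); print([(st[i],ce[i]+[280,215]) for i in range(1,n)])
for uv,z in (((315.5,252),.13),((315.5,249.5),.117),((318,232),.078)): print(plane(c,uv,z).round(4))
print([plane(c,p,.07).round(4) for p in ((264,232),(213.5,233),(165,233))])
t=get_calibration("top"); print("top est",plane(t,(304.35,238.97),.125))
# rail edge heights: width of the rail in image at both ends
for x in (140,390,600):
    print(x,im[195:265,x].mean(1).round().astype(int).tolist())
E
```

```text
[]
[0.5951 0.0483 0.13  ]
[0.5932 0.0489 0.117 ]
[0.5953 0.0464 0.078 ]
[array([0.6064, 0.0873, 0.07  ]), array([0.6177, 0.1254, 0.07  ]), array([0.6293, 0.1617, 0.07  ])]
top est [0.59460235 0.04650323 0.125     ]
140 [146, 146, 146, 146, 145, 145, 145, 147, 145, 145, 145, 146, 145, 144, 142, 131, 112, 99, 98, 112, 151, 182, 191, 191, 193, 194, 195, 193, 189, 187, 185, 185, 187, 190, 191, 190, 190, 189, 189, 188, 187, 188, 189, 189, 190, 191, 192, 192, 191, 189, 189, 188, 190, 188, 185, 185, 182, 172, 159, 157, 160, 165, 173, 178, 182, 185, 188, 191, 193, 195]
390 [85, 87, 87, 87, 80, 77, 80, 99, 142, 174, 181, 181, 181, 181, 181, 174, 147, 126, 156, 184, 191, 193, 194, 193, 189, 188, 189, 187, 188, 192, 194, 195, 194, 194, 196, 200, 202, 204, 204, 203, 200, 199, 197, 196, 196, 196, 194, 192, 192, 191, 192, 192, 194, 194, 187, 156, 108, 84, 83, 84, 91, 118, 154, 175, 180, 179, 179, 177, 167, 149]
600 [133, 134, 134, 134, 134, 133, 134, 131, 121, 105, 93, 82, 75, 75, 75, 96, 145, 182, 191, 192, 195, 196, 196, 195, 192, 189, 186, 186, 187, 191, 191, 191, 191, 190, 190, 189, 189, 188, 188, 190, 189, 191, 192, 193, 192, 189, 187, 187, 189, 188, 185, 184, 182, 168, 150, 140, 139, 138, 138, 138, 138, 138, 139, 139, 139, 141, 140, 141, 140, 139]
```

```bash
python3 -m jog '{"linear":[[0,0,-30],[0,0,-35],[0,0,-30],[0,0,-22],[0,0,-10],[0,0,0]],"turn":[0,0,0,0,0,0]}' 0.7 30; python3 -m jog '{"linear":[[0,0,0],[0,0,0],[0,0,0],[0,0,0],[0,0,0]],"turn":[0,0,0,0,0]}' 0 70;  python3 - <<'E'
from h import *
s=sense(); print(s["ft_torque"],s["t"]); im=snapshot("wrist")
cv2.imwrite("pics/w5.png",cv2.convertScaleAbs(im[:,:,::-1],alpha=1.3))
E
```

```text
t: 7.48
tcp_pos: [0.5948, 0.0472, 0.2714]
tool_rot: [0.988, -0.154, -0.001, 0.0]
force: [0.3, -0.1, 1.0]
finger_gap: 0.7
gripper_force: 0.0
t: 8.1
tcp_pos: [0.5953, 0.0481, 0.2731]
tool_rot: [0.988, -0.154, 0.001, -0.0]
force: [-1.0, 1.2, 5.9]
finger_gap: 0.281
gripper_force: 68.6
[-0.07713008  0.1058762  -0.00198768] 8.1
```

View pics/w5.png

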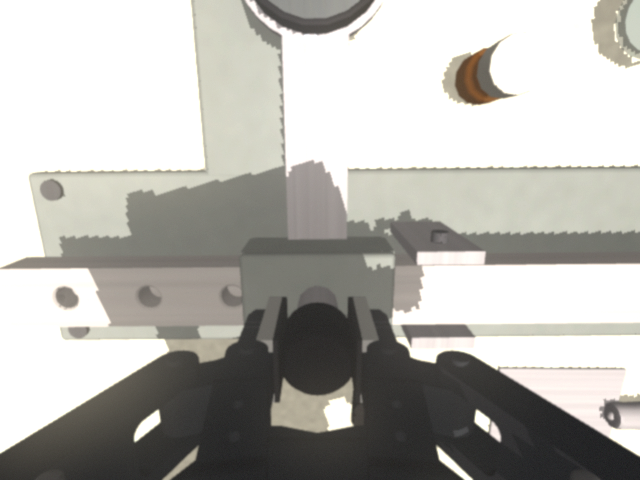

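The knob is held between the pads at (318,345), and holes are visible at (233,295), (150,296) and (67,297). Now I pull.

```bash
python3 -m jog '{"linear":[[0,0,5],[0,0,5],[0,0,4],[0,0,0],[0,0,0]],"turn":[0,0,0,0,0]}'
```

```text
t: 8.78
tcp_pos: [0.5953, 0.048, 0.2856]
tool_rot: [0.988, -0.154, 0.001, -0.0]
force: [4.4, -0.2, -6.2]
finger_gap: 0.277
gripper_force: 68.9
```

```bash
python3 -m jog '{"linear":[[0,0,1.5],[0,0,0],[2,6,0],[2,6,0],[2,7,0],[2,7,0],[2,6,0],[2,6.2,0],[0,0,0],[0,0,0]],"turn":[0,0,0,0,0,0,0,0,0,0]}'
```

```text
t: 10.02
tcp_pos: [0.6071, 0.0861, 0.287]
tool_rot: [0.988, -0.154, 0.0, 0.0]
force: [5.3, 0.2, -7.0]
finger_gap: 0.282
gripper_force: 69.1
```

```bash
python3 -m jog '{"linear":[[0,0,-4],[0,0,-4],[0,0,-3],[0,0,-3],[0,0,-1.5],[0,0,0],[0,0,0]],"turn":[0,0,0,0,0,0,0]}'; python3 - <<'E'
from h import *
im=snapshot("wrist");cv2.imwrite("pics/w6.png",cv2.convertScaleAbs(im[:,:,::-1],alpha=1.3))
E
```

```text
t: 10.9
tcp_pos: [0.6071, 0.0861, 0.273]
tool_rot: [0.988, -0.154, 0.001, 0.0]
force: [2.1, -1.9, 6.4]
finger_gap: 0.281
gripper_force: 70.4
```

View pics/w6.png

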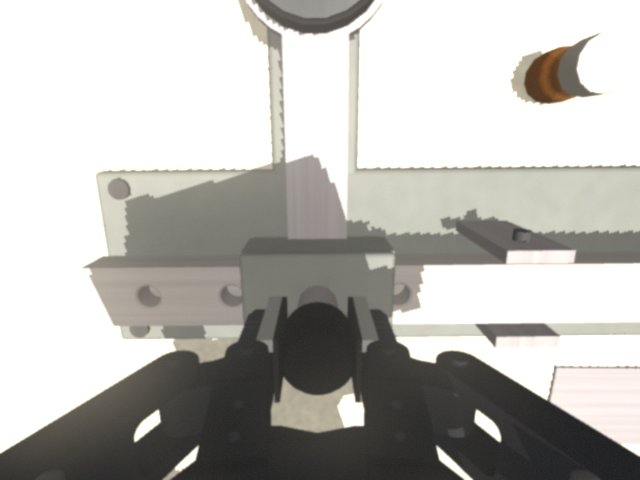

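The carriage has moved one hole: the vacated hole shows at (400,293) and the next ones at (233,294) and (150,295). TCP height is back to the home value of 0.273 with a light downward push, so the pin is home.

```bash
python3 -c "
from station import *
print(sign_off())"
```

```text
the job is handed in; nothing more can be done
None
```

The job is handed in at about 11 s of the 45 s limit: the levelling knob's bar is square to the rail (0 position), the carriage is one hole along with the pin home, and the gripper is still holding the plunger knob with a light downward push (flask under the outlet inferred from the travel, not viewed).

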